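# Press the steel glide home in a furniture foot with the bench squeezer

### The job

Lay the dark wooden furniture foot in the cradle of the green bench squeezer with its steel glide towards the ram, then squeeze the two red handles together until you feel the glide's resistance peak and give as it pops in. Stop there, so that the ram does not bear down hard on the glide once it is home, let the handles spring open and leave the foot lying in the cradle; press the glide only with the squeezer, and leave the other things standing where they are.

Things in the scene. Friction and masses are not known exactly. Their poses are not given: they have to be found in the camera images.
- foot: Loose dark wooden furniture foot to be worked on: a block 60 mm long (its x), 40 mm wide (y), 40 mm high (z), 100 to 185 g, lying on the bench. Origin: centre of the underside of the wood. The steel glide sticks out of its -x end; its +x end is flat, with a small steel insert flush in it. Grasp it across its 40 mm width.
- glide: The glide on the foot's -x end: a steel disc 26 mm across, 4 mm thick, on a thin stem, centred on the end face (20 mm above the foot's underside). It slides along the foot's x. Its origin coincides with the foot's at the start and shifts along x as it goes in.
- glide_face (a point): Centre of the glide's outer face, which the ram presses, 20 mm above the foot's underside: at x = -39 mm in the foot's frame at the start, -34 mm when the glide is home, its flange flush on the wood. A sprung barb must pass a ring in the bore: the resistance peaks after some 1.5 mm; after 3.5 mm the barb pulls the glide home by itself, ahead of the ram. Let go earlier and it springs out again.
- cradle (a point): Centre of the cradle's floor, 46 mm above the bench, on the squeezer and turning with it. Its x runs along the ram's stroke, from handles and ram to the anvil; y left, z up. The foot lies here with its x along this x (glide towards -x), on the floor between two low cheeks 45 mm apart, with flared tops 19 mm above the floor.
- anvil_face (a point): Centre of the fixed anvil's face, at x = +32 mm from the cradle; the anvil stands 43 mm above the cradle's floor, its upper edge sloped as lead-in. From here to the ram's tip (handles open) it is 72 to 78.5 mm; the foot with its glide out is 69 mm long. The foot need not touch the anvil: the ram pushes it there.
- squeezer: Green cast bench squeezer on a swivel base bolted to the bench. Origin: on the swivel axis at bench height, below the cradle; x as the cradle's. It turns stiffly on the base (about 0.12 N m, 0.5 rad either way), so it centres itself between the fingers as the handles are squeezed. Nothing on it is higher than 92 mm above the bench.
- ram: Steel ram with a domed tip and a brass set-screw, 66 mm above the bench; moves along the squeezer's x. How far the set-screw holds out the tip differs each time by up to 6.5 mm, so the handle position at which the ram meets the glide, and at which the glide gives, is not known beforehand: find it by feel. Origin: that of the squeezer, shifted with the ram.
- handle_left_swing (a joint): Swing of the left handle, rad: 0 open (where its spring returns it), 0.25 shut. The right handle is geared to it and mirrors it. 0.1 rad drives the ram 6.5 mm forward.
- handle_left_grip (a point): Centre of the left handle's outer face where it is to be squeezed, 90 mm behind its pivot, 66 mm above the bench, 200 mm behind the cradle. The handles are upright red blades, 9 mm thick, 24 mm high, 72 mm long, roughly along the squeezer's x, with nothing beneath them; they stick out towards the robot.
- handle_right_grip (a point): The same on the right handle. Open, the outer faces are 68 mm apart here; shut, about 23 mm. The springs take 1.5 N (open) to 4.5 N (shut) per handle, the glide's peak some 14 N more, which falls away as it gives. Then some 2 to 3 mm of closing are free before the ram meets the glide again, now hard: over 8 N per handle then bruises the wood.
- mug: Bystander: blue-grey mug 81 mm wide, 90 mm high; origin at the centre of its underside.
- dowel_jar: Bystander: glass jar with a red lid, 63 mm wide, 85 mm high; origin at the centre of its underside.
- finished_foot_a: Bystander: a finished foot, standing on its end with the glide up, 40 by 40 mm, 64 mm high; origin at the centre of its underside.
- finished_foot_b: Bystander: another finished foot, the same.
Things that resemble listed ones, but are neither listed nor needed, are in the scene too. Leave any blue look-alike of the foot alone.

How it is judged (in metres and radians):
On the way, in this order (a step that is already met when the one before it is completed fails the run):
1. the foot lies in the cradle, let go, its glide towards the ram and still sticking out (x of foot in the frame of cradle between -0.008 and 0.008 m and y of foot in the frame of cradle between -0.006 and 0.006 m and z of foot in the frame of cradle between -0.005 and 0.005 m and angle between the x axis of foot and the x axis of cradle, either way round below 0.15 rad and angle between foot's own z axis and vertical below 0.12 rad and x of glide_face in the frame of cradle below -0.02 m and x of glide_face in the frame of foot below -0.0365 m and contact force between the fingers and foot below 0.5 N), for 0.2 s.
2. the ram presses on the glide (x of foot in the frame of cradle between -0.008 and 0.008 m and y of foot in the frame of cradle between -0.006 and 0.006 m and z of foot in the frame of cradle between -0.005 and 0.005 m and angle between the x axis of foot and the x axis of cradle, either way round below 0.15 rad and angle between foot's own z axis and vertical below 0.12 rad and x of glide_face in the frame of cradle below -0.02 m and contact force between ram and glide above 8 N).
3. the glide has popped home, the foot still in the cradle (x of foot in the frame of cradle between -0.008 and 0.008 m and y of foot in the frame of cradle between -0.006 and 0.006 m and z of foot in the frame of cradle between -0.005 and 0.005 m and angle between the x axis of foot and the x axis of cradle, either way round below 0.15 rad and angle between foot's own z axis and vertical below 0.12 rad and x of glide_face in the frame of cradle below -0.02 m and x of glide_face in the frame of foot above -0.035 m), for 0.1 s.
At the end, for the whole second after the job is handed in: The glide is home (pressed in more than 4 of its 5 mm); the foot lies at rest in the cradle, glide towards the ram, flat on the floor within 8 mm lengthwise, 6 mm sideways, 5 mm in height and about 8 degrees; the handles have sprung open (under 0.04 rad) (all of step 3 and value of joint handle_left_swing below 0.04 rad and linear speed of foot below 0.02 m/s); the robot touches nothing.
It fails at once if the ram bears on the glide with more than 14 N once it is home (the flange would bruise the wood) (x of glide_face in the frame of foot above -0.0347 m and contact force between ram and glide above 14 N).
It fails at once if the fingers press on the glide with more than 8 N (contact force between the fingers and glide above 8 N).
It fails at once if a bystander is moved more than 30 mm (distance of any of mug, dowel_jar, finished_foot_a, finished_foot_b from where it was at the start of the episode above 0.03 m).
It also fails if it takes over 72 s, if anything falls off the work surface, if the arm or the gripper's body presses on something with over 40 N, if the wrist force passes 120 N, or if a joint passes its speed limit or range.

### The arm

A 7-joint arm with a two-finger parallel gripper is mounted at the origin on a cart in front of the work surface, level with it; the furniture and walls round the work are solid. World frame = base frame: x ahead of the robot, y to its left, z up, the work surface at z = 0. Lengths are in m, angles in degrees, forces in N, time in s.
With the tool pointing down it reaches from about 0.35 to 0.9 m from the base axis. Payload 7.2 kg.
Tool frame: the origin (TCP) lies between the finger pads; the fingertips stand 17 mm ahead of it and the grasp point (between the pads) lies 2 mm behind it; z points along the fingers, y is the line along which they close (so a half turn about z gives the same grasp; the last joint's range is limited). The gripper opens to 85 mm and grips with 20 to 120 N. Pads are 22 mm wide; open, the fingers measure 114 mm over their backs; the gripper's body (76 mm by 85 mm) begins 54 mm behind the grasp point. The pads swing forward as they close: fully open they stand 13 mm farther back than shut.
Start: joints at [70.692, 23.554, -0.728, 91.456, 0.321, 64.991, -4.71], TCP at [0.166, -0.603, 0.248] pointing down, gripper open.
Joint ranges: [-169.25, 169.25], [-16.82, 113.86], [-84.01, 82.57], [7.8, 145.47], [-59.2, 239.2], [7.22, 106.19], [-163.78, 163.78]. Speed limits (degrees/s): [136.94, 136.94, 172.46, 172.46, 180, 180, 180].

### API

Orientations are given as [roll, pitch, yaw] about the fixed x, y, z axes, in that order (R = Rz(yaw) Ry(pitch) Rx(roll)).
In Python, from bench import env gives the robot as it stands. The module is installed in compiled form; this text tells all that it offers.
- The arm moves only by the tool drive_tool, never from a script. Its arguments are lists of equal length, an entry for each row: "dp": the shift along the tool's x, y, z in m, a list of three; "dr": the turn, a rotation vector about the tool's x, y, z in degrees, a list of three; "jaw": the closure in counts, from 0 (fully open) to 255 (shut). In form: {"dp": [[x, y, z], ...], "dr": [[ax, ay, az], ...], "jaw": [jaw, ...]}. A call has 1 to 20 rows; each row shifts and turns the commanded pose from where the row before left it, along the tool's axes as they then stand; what a row does not reach is not made up. A row lasts 1/12 s, in which the tool goes at most 41.7 mm and 7.16 degrees, less where a joint would pass 70% of its speed; a pose out of reach is approached as far as the arm can. A call is refused whole if a number of a shift passes 0.0417 or a number of a turn 7.16, either way. A call with a gripper value outside its range is refused whole. The fingers move at their own pace and stop on an object; "squeeze" is the grip in N (left out, the last holds). Time passes only in rows, so rows that do not move let the fingers close. It gives the time, the measured TCP pose, the force, the opening and the grip force at its end, in the units of the state.
- env.get_state(): the state, without advancing time (a new reading comes with each control period).
- env.grab_frame(name): name is "scene" or "top" or "wrist"; returns the picture (420x560x3 uint8, red, green, blue); there is no depth.
- env.get_calibration(name): a dict with "mtx" (3x3 intrinsics, pixels), "world_from_camera" (4x4, takes a point from camera to world coordinates). Camera axes: x right, y up, looking along -z (the intrinsics and any distortion apply to the point x, -y, -z); pixel columns grow to the right and rows downward; lengths in m; the calibration is good to about 2 mm. A picture is of the moment at which its call begins: read the wrist's pose just before it. get_calibration takes no time and is no camera call; for the wrist camera it gives the pose at the moment of the call.
- env.sign_off(): hands the job in; it is judged then, once.
The state is a dict: "time_s": time; "qpos": joint angles; "dq": joint speeds; "joint_torque": joint torques, N m; "eef_pos": TCP position; "tcp_rot": TCP orientation; "contact_force": force on the tool from outside, world axes, zero at the start; "wrist_torque": the same for the moment, N m; "opening": finger opening in m; "finger_force": force on a finger pad.
Only numpy, scipy, OpenCV 4.12 (cv2) and the standard library are available. Lean on these libraries where they do the work, as an engineer would, in place of code of your own. Each camera call takes 0.05 s, during which the arm holds its last target. There are 200 camera calls.

## Working session

There is one attempt and no reset: what is moved stays moved. The work goes in short steps, Python scripts to look and compute and a tool call to move; the robot and the scene stay as the last step left them, time stands still between calls to the robot, and variables do not carry over. Pictures are saved under pics/ and viewed, at most 10 in all, crops included, and the job is handed in when it is done.

Besides the shell and the picture viewer there is one more tool, called after "Request:" as a command line: name --argument value ..., lists and objects as JSON in quotes. drive_tool: Moves the arm, as the interface text tells. Its arguments: {"type":"object","properties":{"dp":{"type":"array"},"dr":{"type":"array"},"jaw":{"type":"array"},"squeeze":{"type":"number"}},"required":["dp","dr","jaw"]}

```bash
mkdir -p pics; cat > h.py <<'E'
import numpy as np,cv2
from bench import env
def snap(n,f):
    s=env.get_state();c=env.get_calibration(n);im=env.grab_frame(n)
    np.savez(f'pics/{f}.npz',K=c['mtx'],T=c['world_from_camera'],im=im)
    cv2.imwrite(f'pics/{f}.png',im[:,:,::-1]);return im,c
def load(f):
    d=np.load(f'pics/{f}.npz');return d['im'],{'mtx':d['K'],'world_from_camera':d['T']}
def ray(c,u,v):
    K=np.array(c['mtx']);T=np.array(c['world_from_camera'])
    d=np.linalg.inv(K)@[u,v,1];d=T[:3,:3]@[d[0],-d[1],-d[2]];return T[:3,3],d
def onz(c,u,v,z):
    o,d=ray(c,u,v);return o+d*(z-o[2])/d[2]
def proj(c,p):
    T=np.array(c['world_from_camera']);q=T[:3,:3].T@(np.array(p)-T[:3,3]);q=np.array(c['mtx'])@[q[0],-q[1],-q[2]];return q[:2]/q[2]
E
python3 - <<'E'
from h import *
a,c=snap('top','top0');b,d=snap('scene','scene0')
print(c,d,env.get_state())
E
```

```text
{'mtx': array([[455.11633984,   0.        , 279.78469529],
       [  0.        , 455.11633984, 209.21405964],
       [  0.        ,   0.        ,   1.        ]]), 'world_from_camera': array([[-0.2059388 ,  0.84578473, -0.49217619, -0.3245343 ],
       [-0.97845739, -0.18543013,  0.09075686,  0.05500737],
       [-0.01450353,  0.50026379,  0.86575157,  1.59392437],
       [ 0.        ,  0.        ,  0.        ,  1.        ]])} {'mtx': array([[417.44332253,   0.        , 277.69369305],
       [  0.        , 417.44332253, 215.75094335],
       [  0.        ,   0.        ,   1.        ]]), 'world_from_camera': array([[-0.65878958,  0.56947804, -0.49162083, -0.14232909],
       [-0.75223011, -0.50911058,  0.41827776,  0.46684065],
       [-0.01208936,  0.64536902,  0.76377528,  1.11319765],
       [ 0.        ,  0.        ,  0.        ,  1.        ]])} {'time_s': 0.1, 'qpos': array([70.69191323, 23.59801374, -0.72818225, 91.49924242,  0.32069726,
       64.99019581, -4.70902547]), 'dq': array([-0.00303726, -0.11588993,  0.0077965 , -0.0857293 , -0.00334244,
       -0.07199214,  0.03965233]), 'joint_torque': array([ 4.10076056e-03, -6.01820898e+01,  6.85008913e-01, -3.00085151e+01,
        1.40806483e-02,  6.34051205e-03, -1.70994133e-05]), 'eef_pos': array([ 0.16583003, -0.60216068,  0.24750918]), 'tcp_rot': array([-1.79914793e+02,  5.94236142e-03,  1.54023780e+01]), 'contact_force': array([0.48399284, 0.38045896, 0.21429628]), 'wrist_torque': array([ 0.04480628,  0.03159187, -0.02018156]), 'finger_force': 0.0, 'opening': 0.08557136332459997}
```

View pics/top0.png

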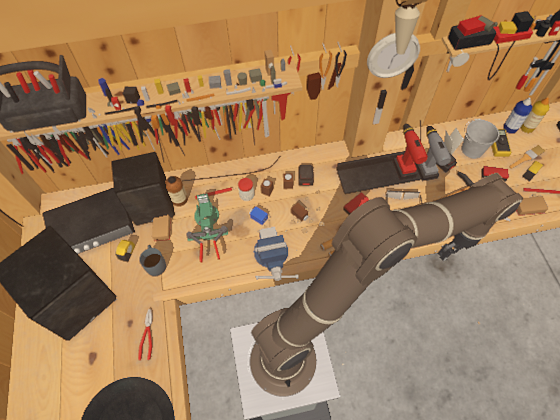

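View pics/scene0.png

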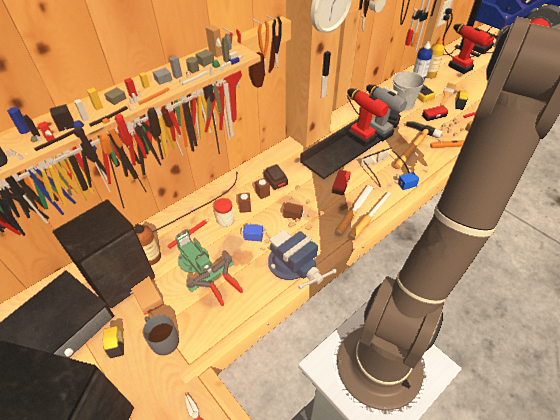

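The top view shows the brown foot at about (300,210), with its blue look-alike at (259,215). The finished feet stand at (267,185) and (288,179), and a dark battery-like block lies at (306,174). The squeezer is at (207,225) with its red handles at (192–218,250), the vise at (270,250), the mug at (152,262) and the jar at (246,187). I choose (300,210) and check it in a close crop.

```bash
python3 - <<'E'
from h import *
a,c=load('top0');b,d=load('scene0')
A=cv2.resize(a[165:275,180:330],(800,587),interpolation=cv2.INTER_CUBIC)
A1=cv2.resize(a[165:275,180:330],(400,293),interpolation=cv2.INTER_CUBIC)
A1=cv2.resize(a[190:265,180:235],(400,545),interpolation=cv2.INTER_CUBIC)
A2=cv2.resize(a[195:230,280:325],(400,311),interpolation=cv2.INTER_CUBIC)
A3=cv2.resize(b[192:228,270:315],(400,234),interpolation=cv2.INTER_CUBIC)
o=np.hstack([A1,np.vstack([A2,A3])]);cv2.imwrite('pics/crop0.png',o[:,:,::-1])
for n,u,v,z in [('foot',300,207,.04),('sq',207,215,.08),('hl',192,255,.066),('hr',219,255,.066),('vise',270,245,.08),('blue',259,213,.04),('mug',151,255,.09),('jar',246,182,.085),('fa',267,180,.064),('fb',288,175,.064)]:
    print(n,onz(c,u,v,z).round(3))
for n,u,v,z in [('foot',292,206,.04),('vise',290,255,.08)]: print(n,onz(d,u,v,z).round(3))
E
```

```text
foot [ 0.552 -0.188  0.04 ]
sq [0.571 0.174 0.08 ]
hl [0.423 0.25  0.066]
hr [0.402 0.153 0.066]
vise [ 0.395 -0.037  0.08 ]
blue [ 0.56  -0.025  0.04 ]
mug [0.443 0.393 0.09 ]
jar [0.684 0.002 0.085]
fa [ 0.689 -0.083  0.064]
fb [ 0.695 -0.171  0.064]
foot [ 0.549 -0.186  0.04 ]
vise [ 0.382 -0.025  0.08 ]
```

View pics/crop0.png

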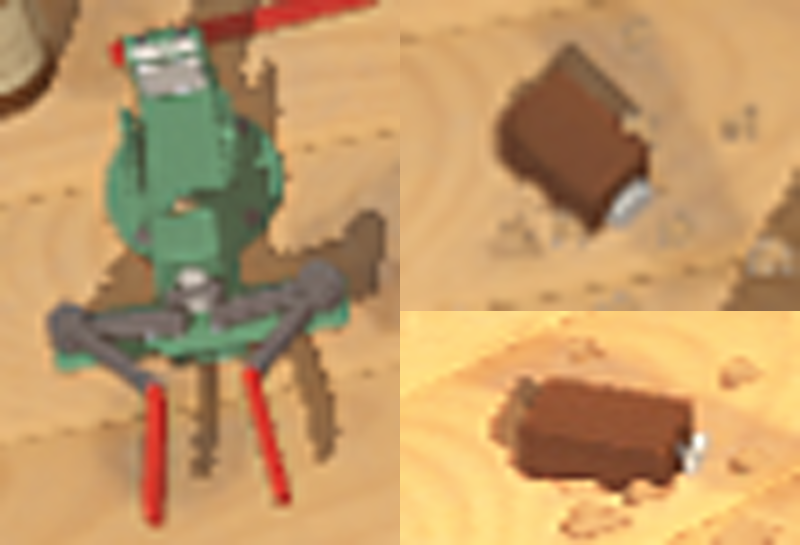

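Crop: the foot is confirmed as dark wood with its bright steel glide at the lower right, pointing to -x,-y. The squeezer's ram and handles face the robot. Next I move above the foot.

Request:
drive_tool --dp '[[0.0285,-0.0187,0],[0.0285,-0.0187,0],[0.0285,-0.0187,0],[0.0285,-0.0187,0],[0.0285,-0.0187,0],[0.0285,-0.0187,0],[0.0285,-0.0187,0],[0.0285,-0.0187,0],[0.0285,-0.0187,0],[0.0285,-0.0187,0],[0.0285,-0.0187,0],[0.0285,-0.0187,0],[0.0285,-0.0187,0],[0.0285,-0.0187,0],[0.0285,-0.0187,0],[0,0,0]]' --dr '[[0,0,0],[0,0,0],[0,0,0],[0,0,0],[0,0,0],[0,0,0],[0,0,0],[0,0,0],[0,0,0],[0,0,0],[0,0,0],[0,0,0],[0,0,0],[0,0,0],[0,0,0],[0,0,0]]' --jaw '[0,0,0,0,0,0,0,0,0,0,0,0,0,0,0,0]'

```text
time_s: 1.43
eef_pos: [0.5078, -0.2115, 0.2481]
tcp_rot: [-179.8, -0.2, 15.9]
contact_force: [0.2, 0.3, -0.1]
opening: 0.0854
finger_force: 0.0
```

```bash
python3 - <<'E'
from h import *
s=env.get_state();print(s['time_s'],s['eef_pos'],s['tcp_rot'],s['qpos'])
a,c=snap('wrist','w1');print(c)
print(onz(c,280,210,0))
E
```

```text
1.4333 [ 0.50782572 -0.21146488  0.24812849] [-1.79837926e+02 -1.76421074e-01  1.59079067e+01] [ 30.21505018  17.21086937 -15.56123835 101.22138753   4.88884534
  62.18248873 -61.05345151]
{'mtx': array([[309.03458305,   0.        , 280.36750236],
       [  0.        , 309.03458305, 209.79302763],
       [  0.        ,   0.        ,   1.        ]]), 'world_from_camera': array([[ 0.27381576,  0.91318008,  0.30187259,  0.58519   ],
       [-0.96177877,  0.26081117,  0.08342135, -0.18898529],
       [-0.00255303, -0.31317673,  0.94969143,  0.37381778],
       [ 0.        ,  0.        ,  0.        ,  1.        ]])}
[ 0.46597122 -0.22144745  0.        ]
```

View pics/w1.png

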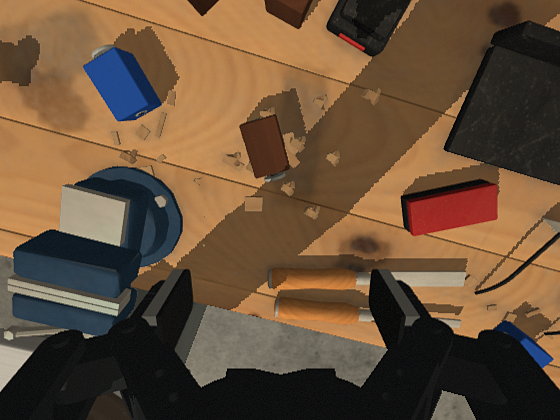

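The wrist view shows the foot at (264,146) with its glide at (272,178), the blue block at (122,83) and the vise at (100,230). I segment the foot's top and the squeezer's parts.

```bash
python3 - <<'E'
from h import *
a,c=load('w1')
hsv=cv2.cvtColor(a,cv2.COLOR_RGB2HSV)
roi=np.zeros(a.shape[:2],np.uint8);roi[105:195,230:300]=1
m=((hsv[...,0]<14)&(hsv[...,1]>90)&(hsv[...,2]<130)&(roi>0)).astype(np.uint8)
m=cv2.morphologyEx(m,cv2.MORPH_OPEN,np.ones((3,3)))
cs=max(cv2.findContours(m,0,1)[0],key=cv2.contourArea)
print('brown', cv2.contourArea(cs),cv2.boundingRect(cs))
for z in (.04,):
    P=np.array([onz(c,*p[0],z)[:2] for p in cs],np.float32)
    r=cv2.minAreaRect(P);print(z,r,cv2.boxPoints(r).round(4).tolist())
# brightness distribution to separate top/side
print(hsv[146,240:292:3].tolist()); print(hsv[112:186:4,262].tolist())
# squeezer in both views
for f in('top0','scene0'):
    im,cc=load(f);h=cv2.cvtColor(im,cv2.COLOR_RGB2HSV)
    red=((h[...,0]<6)|(h[...,0]>174))&(h[...,1]>170)&(h[...,2]>110)
    n,l,s,ct=cv2.connectedComponentsWithStats(red.astype(np.uint8))
    for i in range(1,n):
        if s[i,4]>25 and 150<ct[i][0]<260: 
            ys,xs=np.where(l==i); print(f,s[i],ct[i].round(1),cv2.fitLine(np.c_[xs,ys].astype(np.float32),2,0,.01,.01).ravel().round(3))
E
```

```text
brown 2018.0 (240, 115, 50, 63)
0.04 ((0.5420932769775391, -0.18327608704566956), (0.05959858372807503, 0.04056932404637337), 31.562925338745117) [[0.5060999989509583, -0.18160000443458557], [0.5273000001907349, -0.21619999408721924], [0.5781000256538391, -0.1850000023841858], [0.5569000244140625, -0.15039999783039093]]
[[15, 135, 183], [15, 135, 176], [9, 187, 56], [10, 162, 74], [10, 164, 76], [11, 178, 76], [10, 172, 77], [10, 161, 79], [11, 172, 77], [11, 168, 79], [11, 176, 81], [11, 176, 81], [10, 164, 81], [9, 169, 83], [11, 169, 77], [15, 139, 167], [15, 126, 168], [15, 127, 168]]
[[16, 133, 169], [15, 139, 130], [10, 166, 83], [11, 170, 81], [11, 164, 81], [10, 167, 78], [11, 160, 78], [11, 155, 79], [11, 163, 78], [9, 167, 78], [10, 169, 77], [10, 166, 77], [10, 163, 78], [9, 163, 80], [11, 169, 77], [10, 163, 80], [12, 160, 91], [15, 144, 195], [15, 149, 127]]
top0 [184  79   7  13  53] [187.   84.8] [  0.275   0.962 186.962  84.811]
top0 [257 102   5  27  47] [259.8 115.9] [ 1.39000e-01 -9.90000e-01  2.59808e+02  1.15915e+02]
top0 [233 104   5  17  44] [235.1 111.7] [ 1.7
[... 1125 characters left out ...]
0  2.21453e+02  1.05784e+02]
scene0 [205  93  11  39  87] [210.3 113.3] [  0.25   -0.968 210.345 113.276]
scene0 [192  98   5  27  97] [193.5 109.9] [ 3.90000e-02 -9.99000e-01  1.93546e+02  1.09876e+02]
scene0 [168 111  13  30 153] [173.6 124.2] [1.50000e-01 9.89000e-01 1.73608e+02 1.24216e+02]
scene0 [214 199  18  14 207] [222.8 205.4] [ 9.98000e-01 -5.80000e-02  2.22816e+02  2.05362e+02]
scene0 [188 221  19  13  71] [196.8 226.8] [  0.833  -0.553 196.789 226.831]
scene0 [168 240   9   8  38] [172.2 243.8] [  0.808  -0.589 172.237 243.842]
scene0 [224 274  19  19 104] [233.  282.9] [  0.728   0.686 232.962 282.913]
scene0 [210 283  14  23  84] [216.7 294. ] [  0.503   0.864 216.714 293.988]
```

Foot's top measures 59.6 x 40.6 mm (60 x 40 given), centre (0.542,-0.183), axis at 31.6°, glide towards -x,-y. I turn, shift and descend part way.

Request:
drive_tool --dp '[[0,0,0],[0,0,0],[0,0,0],[0.022,-0.0032,0.02],[0.022,-0.0032,0.02],[0,0,0.035],[0,0,0.03],[0,0,0]]' --dr '[[0,0,-5.2],[0,0,-5.2],[0,0,-5.2],[0,0,0],[0,0,0],[0,0,0],[0,0,0],[0,0,0]]' --jaw '[0,0,0,0,0,0,0,0]'

```text
time_s: 2.15
eef_pos: [0.5339, -0.1903, 0.1375]
tcp_rot: [-179.6, 0.4, 31.0]
contact_force: [-1.4, 0.3, -0.8]
opening: 0.0853
finger_force: 0.0
```

```bash
cat > foot.py <<'E'
from h import *
import sys
f=sys.argv[1]
a,c=snap('wrist',f);s=env.get_state();print(s['eef_pos'].round(4),s['tcp_rot'].round(2),s['qpos'].round(1),s['time_s'])
hsv=cv2.cvtColor(a,cv2.COLOR_RGB2HSV)
m=((hsv[...,0]<14)&(hsv[...,1]>110)&(hsv[...,2]<130)).astype(np.uint8)
m=cv2.morphologyEx(m,cv2.MORPH_OPEN,np.ones((3,3)))
zt=float(sys.argv[2]);e=s['eef_pos']
for k in cv2.findContours(m,0,1)[0]:
    if cv2.contourArea(k)<600: continue
    P=np.array([onz(c,*p[0],zt)[:2] for p in k],np.float32);r=cv2.minAreaRect(P)
    print(cv2.boundingRect(k),np.round(r[0],4),np.round(r[1],4),round(r[2],1))
E
python3 foot.py w2 0.04
```

```text
[ 0.5353 -0.1908  0.1405] [-179.72    0.29   30.96] [ 28.   26.1 -17.4 104.7   9.7  51.1 -53. ] 2.2
(252, 157, 55, 83) [ 0.5448 -0.1809] [0.0643 0.0395] 31.1
(331, 0, 98, 56) [ 0.6741 -0.1759] [0.0306 0.0592] 30.9
```

Request:
drive_tool --dp '[[0.0055,-0.0018,0.01],[0.0055,-0.0018,0.02],[0,0,0.03],[0,0,0.03],[0,0,0.0125],[0,0,0],[0,0,0],[0,0,0]]' --dr '[[0,0,-0.3],[0,0,-0.3],[0,0,0],[0,0,0],[0,0,0],[0,0,0],[0,0,0],[0,0,0]]' --jaw '[0,0,0,0,0,0,0,0]' --squeeze 35

```text
time_s: 2.87
eef_pos: [0.5471, -0.1821, 0.0429]
tcp_rot: [179.9, -0.1, 31.6]
contact_force: [0.0, -0.8, -0.6]
opening: 0.0856
finger_force: 0.0
```

```bash
python3 foot.py w3 0.04
```

```text
[ 0.5471 -0.1822  0.0429] [ 1.7985e+02 -1.3000e-01  3.1580e+01] [ 25.2  34.2 -15.5 107.5  13.5  39.9 -56.6] 2.9167
(235, 212, 86, 132) [ 0.5477 -0.1791] [0.0706 0.0393] 31.4
(496, 103, 49, 50) [ 0.6593 -0.2259] [0.0291 0.0054] 78.2
(360, 0, 170, 65) [ 0.6687 -0.1755] [0.0209 0.0606] 31.6
```

Request:
drive_tool --dp '[[-0.003,-0.002,0.004],[0,0,0],[0,0,0],[0,0,0],[0,0,0],[0,0,0],[0,0,0],[0,0,0],[0,0,0],[0,0,0]]' --dr '[[0,0,0],[0,0,0],[0,0,0],[0,0,0],[0,0,0],[0,0,0],[0,0,0],[0,0,0],[0,0,0],[0,0,0]]' --jaw '[0,255,255,255,255,255,255,255,255,255]' --squeeze 35

```text
time_s: 3.75
eef_pos: [0.5423, -0.1817, 0.0372]
tcp_rot: [180.0, -0.0, 31.6]
contact_force: [-0.1, 0.2, 5.0]
opening: 0.0391
finger_force: 36.4
```

```bash
python3 foot.py w4 0.04 | head -2; python3 - <<'E'
from h import *
# squeezer: rays from both views: handle ends, triangulate
def tri(p,q):
    o1,d1=ray(load('top0')[1],*p);o2,d2=ray(load('scene0')[1],*q)
    d1/=np.linalg.norm(d1);d2/=np.linalg.norm(d2)
    t=np.linalg.lstsq(np.c_[d1,-d2],o2-o1,rcond=None)[0];a=o1+t[0]*d1;b=o2+t[1]*d2
    return ((a+b)/2).round(4),round(np.linalg.norm(a-b),4)
print('hr',tri((216.1,249.1),(233,282.9)),'hl',tri((201,252),(216.7,294)))
E
```

```text
[ 0.5423 -0.1817  0.0372] [ 1.7996e+02 -2.0000e-02  3.1600e+01] [ 25.2  34.4 -15.3 108.2  13.7  39.1 -56.7] 3.8
(235, 208, 91, 138) [ 0.5468 -0.1779] [0.0707 0.0392] 31.8
hr (array([0.4237, 0.1595, 0.0726]), np.float64(0.0015)) hl (array([0.4252, 0.2157, 0.0716]), np.float64(0.0))
```

Gripped: opening is 39.1 mm, within 1 mm of the 40 mm width. The handles triangulate to (0.424,0.160) and (0.425,0.216) at z=0.072, 56 mm apart, which fits the 59 mm between blade centres. I lift, turn and carry it towards the squeezer.

Request:
drive_tool --dp '[[0,0,-0.02],[0,0,-0.03],[0,0,-0.03],[0,0,-0.03],[0,0,-0.03],[0,0,-0.03],[0,0,-0.03],[-0.005,-0.0327,0],[-0.005,-0.0327,0],[-0.005,-0.0327,0],[-0.005,-0.0327,0],[-0.005,-0.0327,0],[-0.005,-0.0327,0],[-0.005,-0.0327,0],[-0.005,-0.0327,0],[-0.005,-0.0327,0],[-0.005,-0.0327,0],[-0.005,-0.0327,0],[0,0,0],[0,0,0]]' --dr '[[0,0,0],[0,0,5.6],[0,0,5.6],[0,0,5.6],[0,0,5.6],[0,0,5.6],[0,0,5.6],[0,0,0],[0,0,0],[0,0,0],[0,0,0],[0,0,0],[0,0,0],[0,0,0],[0,0,0],[0,0,0],[0,0,0],[0,0,0],[0,0,0],[0,0,0]]' --jaw '[255,255,255,255,255,255,255,255,255,255,255,255,255,255,255,255,255,255,255,255]'

```text
time_s: 5.47
eef_pos: [0.4985, 0.1821, 0.2363]
tcp_rot: [-180.0, 0.1, -1.7]
contact_force: [-0.0, -1.2, -0.8]
opening: 0.0394
finger_force: 35.9
```

```bash
python3 - <<'E'
from h import *
s=env.get_state();print(s['time_s'],s['eef_pos'],s['tcp_rot'],s['qpos'],s['opening'])
a,c=snap('wrist','w5')
o=cv2.resize(a[:,100:460],(686,800))
cv2.imwrite('pics/w5b.png',cv2.resize(a,(800,600),interpolation=cv2.INTER_CUBIC)[:,:,::-1])
E
```

```text
5.4667 [0.49853311 0.1821485  0.23626437] [-1.79979034e+02  6.71848308e-02 -1.72990001e+00] [  -7.94948645   16.60984145  -21.15951891  104.25290253    6.75432015
   60.42068839 -123.38054176] 0.03935992617304156
```

View pics/w5b.png

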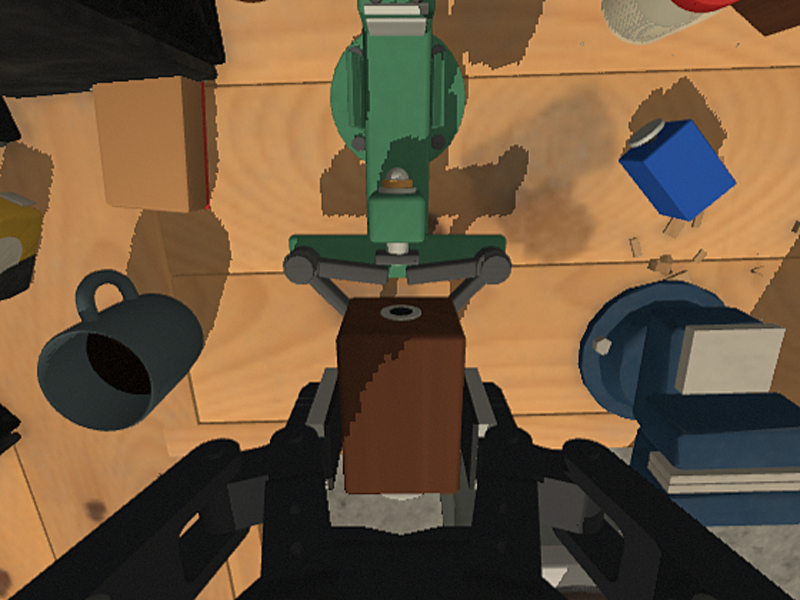

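The wrist view (800-wide) shows the held foot, insert end up-image at (400,310), and the squeezer straight ahead. Ram dome tip is at about (397,168), brass ring (397,184), anvil top (397,15–33), cradle between columns 367 and 430, lever pivots (302,266) and (493,266).

```bash
python3 - <<'E'
from h import *
a,c=load('w5');k=1/1.42857
g=lambda u,v,z:onz(c,u*k,v*k,z).round(4)
print('tip',g(397,168,.066),'anvil top edge far/near',g(397,5,.089),g(397,22,.089),g(397,34,.075))
L,R=g(302,266,.075),g(493,266,.075);print('piv',L,R,(L+R)/2, np.degrees(np.arctan2(-(L-R)[0],(L-R)[1])))
for v in(60,100,140,220): print('chan',v,g(367,v,.06),g(430,v,.06))
print(a[0:130,278].tolist()[::1] if 0 else '')
hsv=cv2.cvtColor(a,cv2.COLOR_RGB2HSV)
for r in range(0,26): print(r,a[r,278],end=' ')
print()
for r in range(105,150): print(r,a[r,278],end=' ')
o=cv2.resize(a[0:150,225:330],(560,800),interpolation=cv2.INTER_CUBIC)
o=cv2.resize(a[0:150,215:340],(500,600),interpolation=cv2.INTER_CUBIC);cv2.imwrite('pics/w5c.png',o[:,:,::-1])
E
```

```text
tip [0.5698 0.1829 0.066 ] anvil top edge far/near [0.6537 0.1799 0.089 ] [0.6458 0.1802 0.089 ] [0.6433 0.1804 0.075 ]
piv [0.5094 0.2483 0.075 ] [0.5055 0.1208 0.075 ] [0.50745 0.18455 0.075  ] -1.7520304980215549
chan 60 [0.6333 0.1991 0.06  ] [0.6321 0.1607 0.06  ]
chan 100 [0.611  0.2004 0.06  ] [0.6098 0.1609 0.06  ]
chan 140 [0.5875 0.2016 0.06  ] [0.5862 0.1612 0.06  ]
chan 220 [0.5364 0.2044 0.06  ] [0.5351 0.1617 0.06  ]

0 [ 71 124  86] 1 [ 75 121  87] 2 [90 96 81] 3 [80 76 69] 4 [182 176 156] 5 [200 193 171] 6 [194 188 168] 7 [194 188 167] 8 [200 191 172] 9 [180 179 157] 10 [ 92 109  87] 11 [29 72 45] 12 [93 97 83] 13 [169 165 147] 14 [190 185 165] 15 [150 145 129] 16 [126 121 108] 17 [125 122 107] 18 [124 122 108] 19 [126 123 109] 20 [129 125 110] 21 [129 125 112] 22 [128 124 109] 23 [130 124 110] 24 [120 121 106] 25 [ 81 119  88] 
105 [39 65 45] 106 [37 64 45] 107 [39 66 45] 108 [37 65 45] 109 [35 63 43] 110 [41 68 50] 111 [37 65 46] 112 [41 68 48] 113 [37 64 45] 114 [37 64 45] 115 [39 66 46] 116 [33 63 43] 117 [83 84 74] 118 [98 94 84] 119 [104 101  88] 120 [114 112  98] 121 [131 128 112] 122 [150 144 130] 123 [171 166 149] 124 [130 129 118] 125 [98 95 86] 126 [102  77  48] 127 [108  76  36] 128 [112  79  39] 129 [111  79  38] 130 [112  78  35] 131 [101  81  51] 132 [98 94 82] 133 [100  97  88] 134 [100  96  86] 135 [69 73 65] 136 [32 52 36] 137 [35 62 44] 138 [45 77 54] 139 [55 93 66] 140 [ 64 106  75] 141 [ 68 112  79] 142 [ 69 116  81] 143 [ 65 112  79] 144 [ 70 114  79] 145 [ 69 113  80] 146 [ 67 112  79] 147 [ 67 113  79] 148 [ 68 114  80] 149 [ 68 114  79]
```

View pics/w5c.png

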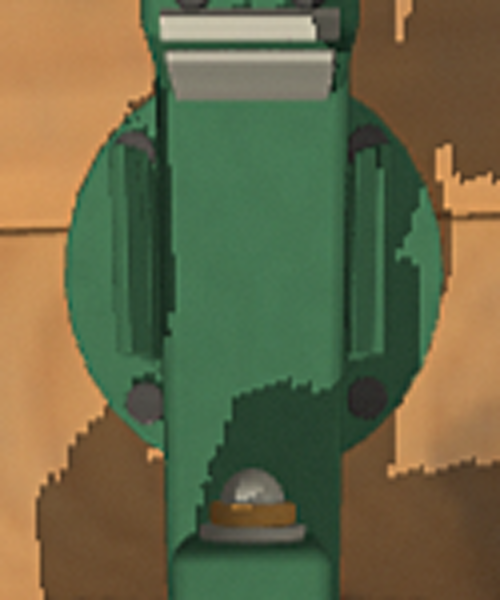

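The crop (4x, offset 215,0) shows the cheeks at columns 112–157 and 348–384, rows 140–358. The dome tip is at (252,468), the brass ring at (252,513), and the anvil face covers rows 55–98 and meets the floor at about row 99.

```bash
python3 - <<'E'
from h import *
a,c=load('w5')
g=lambda u,v,z:onz(c,215+u/4,v/4,z).round(4)
print('cam',np.array(c['world_from_camera'])[:3,3])
print('tip',g(252,467,.066),'anvil floor',g(250,99,.046),'anvil top edge',g(250,60,.08),g(250,52,.089))
for z in(.05,.065): print('cheek ends',z,g(130,140,z),g(135,358,z),g(368,145,z),g(366,358,z))
print('cheek inner top L/R',g(150,250,.06),g(352,250,.06),'outer',g(118,250,.065),g(384,250,.065))
# held foot: end face top edge etc. project expected
s=env.get_state();e=s['eef_pos']
for z in(.0,-.04):
  for x in(.03,-.03,):
    print('exp',x,z,[ (proj(c,e+np.array([x,y,.0015+z])) *1.4286).round(0).tolist() for y in(.02,-.02)])
E
```

```text
cam [0.57942454 0.18031323 0.36164508]
tip [0.5706 0.1828 0.066 ] anvil floor [0.649  0.1808 0.046 ] anvil top edge [0.6483 0.1805 0.08  ] [0.6475 0.1805 0.089 ]
cheek ends 0.05 [0.6409 0.2079 0.05  ] [0.5955 0.2096 0.05  ] [0.6383 0.1547 0.05  ] [0.5938 0.1553 0.05  ]
cheek ends 0.065 [0.638  0.2065 0.065 ] [0.5947 0.2082 0.065 ] [0.6355 0.1559 0.065 ] [0.5931 0.1565 0.065 ]
cheek inner top L/R [0.6172 0.2039 0.06  ] [0.6158 0.1591 0.06  ] outer [0.6168 0.2105 0.065 ] [0.615  0.1525 0.065 ]
exp 0.03 0.0 [[340.0, 329.0], [472.0, 326.0]]
exp -0.03 0.0 [[353.0, 490.0], [469.0, 487.0]]
exp 0.03 -0.04 [[353.0, 290.0], [456.0, 287.0]]
exp -0.03 -0.04 [[362.0, 423.0], [455.0, 420.0]]
```

```bash
python3 - <<'E'
from h import *
a,c=load('w5')
for u in(262,275,300): print(u,[(r,int(a[r,u].sum())) for r in range(200,245)])
print([(r,int(a[r,280].sum())) for r in range(335,356)])
for v in(240,300,335): print(v,[(u,int(a[v,u].sum())) for u in list(range(230,250))+list(range(316,332))])
E
```

```text
262 [(200, 349), (201, 351), (202, 347), (203, 349), (204, 346), (205, 352), (206, 368), (207, 317), (208, 161), (209, 53), (210, 78), (211, 75), (212, 76), (213, 70), (214, 69), (215, 74), (216, 72), (217, 65), (218, 69), (219, 83), (220, 80), (221, 69), (222, 75), (223, 80), (224, 82), (225, 75), (226, 73), (227, 70), (228, 66), (229, 78), (230, 63), (231, 61), (232, 69), (233, 68), (234, 73), (235, 89), (236, 85), (237, 95), (238, 93), (239, 91), (240, 89), (241, 83), (242, 98), (243, 94), (244, 86)]
275 [(200, 196), (201, 203), (202, 195), (203, 194), (204, 193), (205, 198), (206, 200), (207, 162), (208, 88), (209, 57), (210, 66), (211, 60), (212, 47), (213, 123), (214, 222), (215, 169), (216, 56), (217, 24), (218, 14), (219, 14), (220, 201), (221, 230), (222, 234), (223, 227), (224, 132), (225, 64), (226, 62), (227, 73), (228, 83), (229, 75), (230, 76), (231, 71), (232, 72), (233, 67), (234, 78), (235, 95), (236, 79), (237, 82), (238, 83), (239, 90), (240, 79), (241, 92), (242, 91), (243, 84), (244, 93)]
300 [(200, 402), (201, 403), (202, 403), (203, 402), (204, 399), (205, 404)
[... 1263 characters left out ...]
1), (243, 74), (244, 93), (245, 172), (246, 167), (247, 164), (248, 161), (249, 164), (316, 174), (317, 175), (318, 175), (319, 171), (320, 174), (321, 160), (322, 158), (323, 32), (324, 58), (325, 48), (326, 69), (327, 36), (328, 37), (329, 41), (330, 66), (331, 155)]
335 [(230, 139), (231, 134), (232, 160), (233, 6), (234, 95), (235, 372), (236, 333), (237, 338), (238, 340), (239, 338), (240, 337), (241, 95), (242, 138), (243, 152), (244, 158), (245, 166), (246, 163), (247, 163), (248, 159), (249, 160), (316, 166), (317, 173), (318, 175), (319, 167), (320, 142), (321, 121), (322, 181), (323, 187), (324, 177), (325, 184), (326, 179), (327, 17), (328, 57), (329, 161), (330, 146), (331, 143)]
```

```bash
python3 - <<'E'
from h import *
from scipy.optimize import least_squares
a,c=load('w5');e=np.array([.49853,.18215,.23626]);y=np.radians(-1.73)
def W(p,q): # foot pts (centre, x along) ; p=[ox,oy,otop,pitch]
    cp,sp=np.cos(p[3]),np.sin(p[3]);x,yy,z=q
    x,z=x*cp+z*sp,-x*sp+z*cp
    x+=p[0];yy+=p[1]
    return e+[x*np.cos(y)-yy*np.sin(y),x*np.sin(y)+yy*np.cos(y),z+p[2]]
def res(p):
    P=lambda *q:proj(c,W(p,q))
    r=[P(.03,.02,0)[0]-235.3,P(.03,-.02,0)[0]-325.7,P(.03,0,0)[1]-236.5,P(-.03,0,0)[1]-344.7,P(.03,0,-.04)[1]-208,P(-.026,.02,0)[0]-240.7,P(-.026,-.02,0)[0]-321.5]
    return r
r=least_squares(res,[0,0,.002,0]);print(r.x.round(4),r.fun.round(1))
E
```

```text
[-0.0037  0.0004 -0.0011 -0.0081] [ 0.4  0.2 -0.1  0.4 -0.3  0.3 -0.9]
```

Geometry agrees: ram tip to anvil is 78.1 mm (72–78.5 given) and the cheek midline matches the ram–anvil axis. Cradle is at about (0.6165,0.1815), yaw -1.7°. I aim 2 mm short of centre, with the foot about 1.5 mm behind the TCP, so TCP goes to about (0.616,0.1815).

Request:
drive_tool --dp '[[0.0294,-0.0007,0],[0.0294,-0.0007,0],[0.0294,-0.0007,0],[0.0294,-0.0008,0],[0,0,0.03],[0,0,0.03],[0,0,0.03],[0,0,0.015],[0,0,0],[0,0,0]]' --dr '[[0,0,0],[0,0,0],[0,0,0],[0,0,0],[0,0,0],[0,0,0],[0,0,0],[0,0,0],[0,0,0],[0,0,0]]' --jaw '[255,255,255,255,255,255,255,255,255,255]'

```text
time_s: 6.35
eef_pos: [0.6171, 0.1768, 0.131]
tcp_rot: [179.9, 0.1, -2.1]
contact_force: [-0.2, -0.8, -0.5]
opening: 0.0394
finger_force: 35.9
```

```bash
python3 - <<'E'
from h import *
s=env.get_state();print(s['time_s'],s['eef_pos'],s['tcp_rot'],s['qpos'],s['opening'])
a,c=snap('wrist','w6')
cv2.imwrite('pics/w6b.png',cv2.resize(a[60:420,140:420],(622,800)) [:,:,::-1] if 0 else cv2.resize(a,(800,600),interpolation=cv2.INTER_CUBIC)[:,:,::-1])
E
```

```text
6.35 [0.6170512  0.17681944 0.13095049] [ 1.79920818e+02  1.15857957e-01 -2.10421674e+00] [  -8.12149034   32.95880095  -17.50221905   94.56168499   11.63478335
   54.41214253 -121.90186875] 0.03938134095134725
```

View pics/w6b.png

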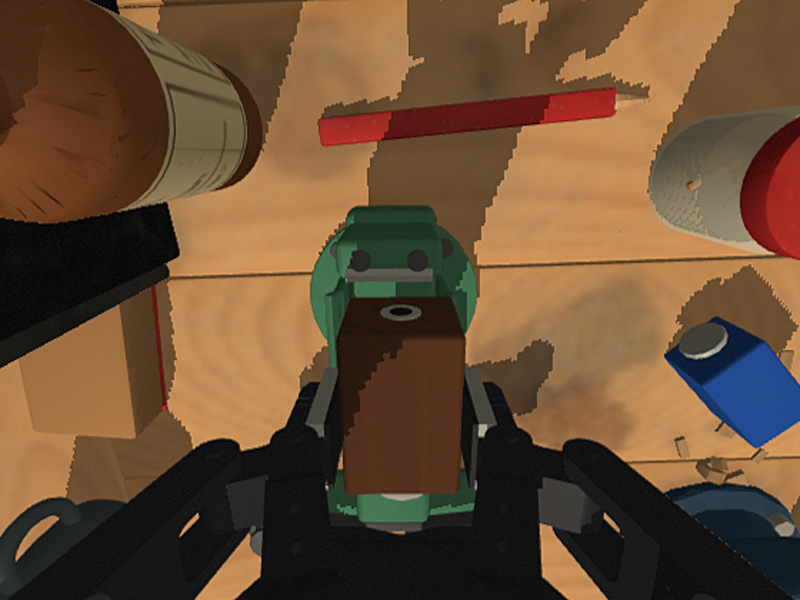

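The view shows the foot over the cradle. The anvil plate's middle is at column 389 against the foot's 401, about 5 mm to the left, which matches the TCP's y shortfall of 4.6 mm. I correct this and go lower.

Request:
drive_tool --dp '[[-0.001,-0.0047,0],[0,0,0.01],[0,0,0.01],[0,0,0],[0,0,0]]' --dr '[[0,0,-0.4],[0,0,0],[0,0,0],[0,0,0],[0,0,0]]' --jaw '[255,255,255,255,255]'

```text
time_s: 6.82
eef_pos: [0.6158, 0.1831, 0.1109]
tcp_rot: [180.0, 0.1, -1.6]
contact_force: [0.3, 0.3, -1.0]
opening: 0.0395
finger_force: 35.9
```

```bash
python3 - <<'E'
from h import *
a,c=snap('wrist','w7')
s=env.get_state();print(s['time_s'],s['eef_pos'],s['tcp_rot'])
# plate (light grey) strip above the foot
for r in range(160,208,3):
    g=a[r,200:340].astype(int);m=(abs(g[:,0]-g[:,1])<14)&(g[:,0]>95)&(g[:,2]>80);x=np.where(m)[0]+200
    if len(x)>20: print(r,x.min(),x.max())
E
```

```text
6.8667 [0.61614523 0.18322109 0.11145576] [ 1.79976917e+02  3.77974382e-02 -1.59769055e+00]
196 251 300
```

```bash
python3 - <<'E'
from h import *
for f in('w6','w7'):
    a,c=load(f);print(f)
    for r in range(184,206,2): 
        g=a[r].astype(int); grn=np.where((g[225:335,1]>g[225:335,0]+15))[0]+225; gry=np.where((g[225:335].max(1)-g[225:335].min(1)<30)&(g[225:335,0]>60))[0]+225
        print(r,grn[[0,-1]] if len(grn) else '',gry[[0,-1]] if len(gry) else '',len(gry))
o=cv2.resize(load('w7')[0][150:225,200:350],(800,400),interpolation=cv2.INTER_CUBIC);cv2.imwrite('pics/w7c.png',o[:,:,::-1])
E
```

```text
w6
184 [225 329]  0
186 [225 329] [330 330] 1
188 [225 330] [242 302] 42
190 [225 331] [242 331] 62
192 [225 331] [242 302] 61
194 [225 332] [242 302] 61
196 [225 332] [242 302] 61
198 [225 332]  0
200 [225 332] [333 333] 1
202 [225 333]  0
204 [225 333]  0
w7
184 [227 334] [238 313] 10
186 [226 334] [242 242] 1
188 [225 334]  0
190 [225 334]  0
192 [225 334]  0
194 [225 334]  0
196 [225 334] [250 318] 52
198 [225 334] [250 319] 70
200 [225 334] [250 319] 70
202 [225 334] [250 318] 69
204 [225 334] [251 318] 68
```

View pics/w7c.png

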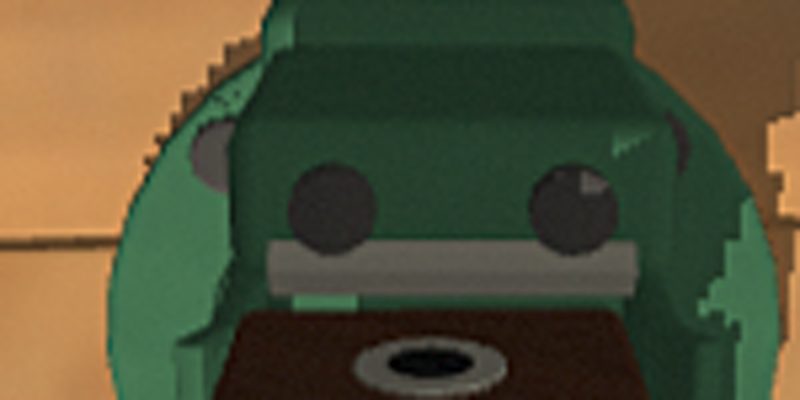

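Crop (5.33x, offset 200,150): anvil plate at columns 250–319, centre 284.5. Foot insert centre is 280.6, so about 2.3 mm to the right is needed. Plate edge at row ~205, foot's lower edge at row ~208.

```bash
python3 - <<'E'
from h import *
a,c=load('w7')
for z in(.08,.085,.089): print(z,onz(c,284.5,205,z).round(4))
for z in (.070,.074): print('foot end',z,onz(c,280.6,208.3,z).round(4))
E
```

```text
0.08 [0.647  0.1807 0.08  ]
0.085 [0.6486 0.1807 0.085 ]
0.089 [0.6499 0.1807 0.089 ]
foot end 0.07 [0.6419 0.1828 0.07  ]
foot end 0.074 [0.6433 0.1828 0.074 ]
```

Request:
drive_tool --dp '[[0,0.0022,0],[0,0,0],[0,0,0]]' --dr '[[0,0,0],[0,0,0],[0,0,0]]' --jaw '[255,255,255]'

```text
time_s: 7.12
eef_pos: [0.6166, 0.1809, 0.1121]
tcp_rot: [180.0, -0.0, -1.6]
contact_force: [0.3, 0.3, -1.9]
opening: 0.0393
finger_force: 35.9
```

Request:
drive_tool --dp '[[0,0,0.012],[0,0,0.008],[0,0,0.004],[0,0,0.003],[0,0,0],[0,0,0]]' --dr '[[0,0,-0.1],[0,0,0],[0,0,0],[0,0,0],[0,0,0],[0,0,0]]' --jaw '[255,255,255,255,255,255]'

```text
time_s: 7.62
eef_pos: [0.6162, 0.1812, 0.0845]
tcp_rot: [180.0, 0.0, -1.5]
contact_force: [-0.3, -0.0, -1.0]
opening: 0.039
finger_force: 35.9
```

Request:
drive_tool --dp '[[0,0,0.0015],[0,0,0],[0,0,0]]' --dr '[[0,0,0],[0,0,0],[0,0,0]]' --jaw '[255,255,255]'

```text
time_s: 7.87
eef_pos: [0.6164, 0.1812, 0.0833]
tcp_rot: [-180.0, -0.0, -1.5]
contact_force: [-0.0, -0.5, -1.6]
opening: 0.0391
finger_force: 35.9
```

Now I release it gently and then raise.

Request:
drive_tool --dp '[[0,0,0],[0,0,0],[0,0,0],[0,0,0],[0,0,0],[0,0,0],[0,0,0],[0,0,-0.01],[0,0,-0.02],[0,0,-0.03],[0,0,-0.03],[-0.02,0,-0.03],[-0.03,0,-0.03],[-0.03,0,0],[0,0,0],[0,0,0]]' --dr '[[0,0,0],[0,0,0],[0,0,0],[0,0,0],[0,0,0],[0,0,0],[0,0,0],[0,0,0],[0,0,0],[0,0,0],[0,0,0],[0,0,0],[0,0,0],[0,0,0],[0,0,0],[0,0,0]]' --jaw '[60,20,0,0,0,0,0,0,0,0,0,0,0,0,0,0]'

```text
time_s: 9.2
eef_pos: [0.536, 0.1836, 0.2344]
tcp_rot: [-180.0, -0.1, -1.4]
contact_force: [0.2, -0.1, 0.2]
opening: 0.0854
finger_force: 0.0
```

```bash
python3 - <<'E'
from h import *
a,c=snap('wrist','w8')
s=env.get_state();print(s['time_s'],s['eef_pos'],s['tcp_rot'],s['qpos'])
o=a[0:300,180:380];cv2.imwrite('pics/w8c.png',cv2.resize(o,(400,600),interpolation=cv2.INTER_CUBIC)[:,:,::-1])
E
```

```text
9.25 [0.53704677 0.18314612 0.23374893] [ 1.79997878e+02 -9.65528764e-02 -1.48157062e+00] [  -7.81677879   20.15611771  -20.42107775   99.67788631    7.91903275
   61.48585589 -122.35242903]
```

View pics/w8c.png

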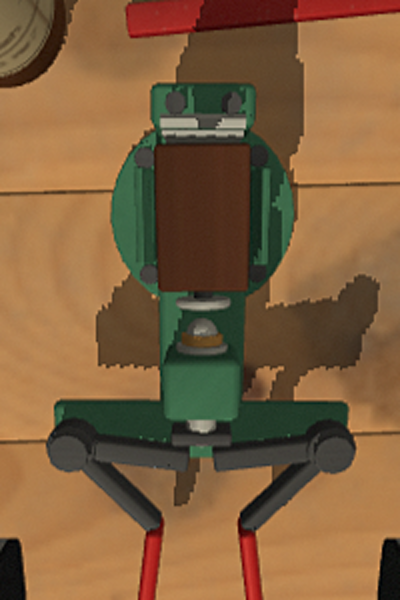

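The view (2x, offset 180) shows the foot lying square in the cradle: top at rows 145–290, columns 157–248. Its glide is at row ~303 facing the ram tip at row ~320, and the red handles are at columns 150 and 250. I work out the numbers and the handles' positions.

```bash
python3 - <<'E'
from h import *
a,c=load('w8')
g=lambda u,v,z:onz(c,180+u/2,v/2,z).round(4)
print('foot',g(203,145,.086),g(203,291,.086),'L/R',g(157,218,.086),g(248,218,.086),'glide',g(203,309,.066),'tip',g(203,320,.066))
h=cv2.cvtColor(a,cv2.COLOR_RGB2HSV)
m=(((h[...,0]<6)|(h[...,0]>174))&(h[...,1]>150)&(h[...,2]>90)).astype(np.uint8);m[:255]=0
n,l,s,ct=cv2.connectedComponentsWithStats(m)
for i in range(1,n):
    if s[i,4]>40:
        for r in (s[i,1]+3,s[i,1]+s[i,3]-4):
            x=np.where(l[r]==i)[0];print(r,x[[0,-1]],onz(c,x[0],r,.078).round(4),onz(c,x[-1],r,.078).round(4))
E
```

```text
foot [0.6436 0.1806 0.086 ] [0.585 0.182 0.086] L/R [0.6158 0.2006 0.086 ] [0.6149 0.1623 0.086 ] glide [0.5744 0.1822 0.066 ] tip [0.5692 0.1823 0.066 ]
269 [253 260] [0.46   0.2142 0.078 ] [0.4598 0.207  0.078 ]
320 [247 253] [0.3977 0.224  0.078 ] [0.3975 0.2175 0.078 ]
270 [300 307] [0.4576 0.166  0.078 ] [0.4574 0.1588 0.078 ]
320 [306 312] [0.3961 0.1598 0.078 ] [0.3959 0.1532 0.078 ]
401 [109 120] [0.2852 0.3976 0.078 ] [0.2848 0.3844 0.078 ]
416 [104 123] [0.2609 0.4087 0.078 ] [0.2603 0.3853 0.078 ]
```

Request:
drive_tool --dp '[[-0.03,-0.0004,0],[-0.03,-0.0004,0],[-0.03,-0.0004,0],[-0.03,-0.0004,0],[0,0,0.03],[0,0,0.03],[0,0,0.03],[0,0,0],[0,0,0],[0,0,0]]' --dr '[[0,0,0],[0,0,0],[0,0,0],[0,0,0],[0,0,0],[0,0,0],[0,0,0],[0,0,0],[0,0,0],[0,0,0]]' --jaw '[0,0,0,0,0,0,0,0,0,0]' --squeeze 20

```text
time_s: 10.08
eef_pos: [0.418, 0.1885, 0.1436]
tcp_rot: [-180.0, -0.0, -1.5]
contact_force: [0.1, -0.2, -0.5]
opening: 0.0856
finger_force: 0.0
```

```bash
python3 - <<'E'
from h import *
a,c=snap('wrist','w9')
s=env.get_state();print(s['time_s'],s['eef_pos'],s['tcp_rot'])
h=cv2.cvtColor(a,cv2.COLOR_RGB2HSV)
m=(((h[...,0]<6)|(h[...,0]>174))&(h[...,1]>150)&(h[...,2]>70)).astype(np.uint8)
n,l,st,ct=cv2.connectedComponentsWithStats(m)
for i in range(1,n):
    if st[i,4]>60:
        for r in (st[i,1]+3,st[i,1]+st[i,3]//2,st[i,1]+st[i,3]-4):
            x=np.where(l[r]==i)[0];print(r,x[[0,-1]],onz(c,x[0],r,.078).round(4),onz(c,x[-1],r,.078).round(4))
E
```

```text
10.1333 [0.41824481 0.18858005 0.14409664] [-1.79940423e+02 -8.77423927e-02 -1.52439369e+00]
3 [82 84] [0.5541 0.2913 0.078 ] [0.5541 0.2902 0.078 ]
28 [84 86] [0.5424 0.2929 0.078 ] [0.5423 0.2918 0.078 ]
52 [85 88] [0.5306 0.295  0.078 ] [0.5306 0.2933 0.078 ]
167 [249 252] [0.4637 0.2074 0.078 ] [0.4637 0.2056 0.078 ]
216 [234 248] [0.4316 0.2192 0.078 ] [0.4314 0.21   0.078 ]
265 [231 241] [0.3957 0.2239 0.078 ] [0.3955 0.217  0.078 ]
172 [312 326] [0.4595 0.1682 0.078 ] [0.4593 0.1594 0.078 ]
219 [316 330] [0.4281 0.1654 0.078 ] [0.4279 0.1562 0.078 ]
265 [323 333] [0.394  0.1602 0.078 ] [0.3938 0.1533 0.078 ]
```

Request:
drive_tool --dp '[[0,0,0.02],[0,0,0.025],[0,0,0.025],[0,0,0.011],[0,0,0],[0,0,0],[0,0,0]]' --dr '[[0,0,0],[0,0,0],[0,0,0],[0,0,0],[0,0,0],[0,0,0],[0,0,0]]' --jaw '[0,0,0,0,0,0,0]' --squeeze 20

```text
time_s: 10.72
eef_pos: [0.4182, 0.1886, 0.0633]
tcp_rot: [-179.9, -0.1, -1.5]
contact_force: [-0.4, 0.1, -0.0]
opening: 0.0852
finger_force: 0.0
```

Now I close gradually, first to make contact and move the free travel.

Request:
drive_tool --dp '[[0,0,0],[0,0,0],[0,0,0],[0,0,0],[0,0,0],[0,0,0],[0,0,0],[0,0,0],[0,0,0],[0,0,0]]' --dr '[[0,0,0],[0,0,0],[0,0,0],[0,0,0],[0,0,0],[0,0,0],[0,0,0],[0,0,0],[0,0,0],[0,0,0]]' --jaw '[20,40,50,55,60,65,70,70,70,70]' --squeeze 20

```text
time_s: 11.55
eef_pos: [0.4172, 0.1882, 0.0618]
tcp_rot: [-180.0, -0.0, -1.5]
contact_force: [2.5, 0.3, 1.6]
opening: 0.0619
finger_force: 2.2
```

Request:
drive_tool --dp '[[0,0,0],[0,0,0],[0,0,0],[0,0,0],[0,0,0],[0,0,0],[0,0,0],[0,0,0],[0,0,0],[0,0,0]]' --dr '[[0,0,0],[0,0,0],[0,0,0],[0,0,0],[0,0,0],[0,0,0],[0,0,0],[0,0,0],[0,0,0],[0,0,0]]' --jaw '[75,80,85,90,95,100,103,106,106,106]' --squeeze 20

```text
time_s: 12.38
eef_pos: [0.4171, 0.188, 0.0618]
tcp_rot: [-180.0, -0.0, -1.5]
contact_force: [2.8, 0.5, 3.4]
opening: 0.0503
finger_force: 2.8
```

Request:
drive_tool --dp '[[0,0,0],[0,0,0],[0,0,0],[0,0,0],[0,0,0],[0,0,0],[0,0,0],[0,0,0]]' --dr '[[0,0,0],[0,0,0],[0,0,0],[0,0,0],[0,0,0],[0,0,0],[0,0,0],[0,0,0]]' --jaw '[108,110,112,114,116,118,118,118]' --squeeze 20

```text
time_s: 13.05
eef_pos: [0.4171, 0.1879, 0.0618]
tcp_rot: [180.0, -0.0, -1.5]
contact_force: [3.2, -0.5, 3.0]
opening: 0.0458
finger_force: 3.5
```

Request:
drive_tool --dp '[[0,0,0],[0,0,0],[0,0,0],[0,0,0],[0,0,0]]' --dr '[[0,0,0],[0,0,0],[0,0,0],[0,0,0],[0,0,0]]' --jaw '[119,120,121,122,122]'

```text
time_s: 13.47
eef_pos: [0.4172, 0.188, 0.0618]
tcp_rot: [-180.0, -0.0, -1.5]
contact_force: [3.6, -0.7, 4.4]
opening: 0.0445
finger_force: 4.9
```

Request:
drive_tool --dp '[[0,0,0],[0,0,0],[0,0,0],[0,0,0],[0,0,0]]' --dr '[[0,0,0],[0,0,0],[0,0,0],[0,0,0],[0,0,0]]' --jaw '[123,124,125,126,126]'

```text
time_s: 13.88
eef_pos: [0.4175, 0.1881, 0.062]
tcp_rot: [-180.0, -0.1, -1.5]
contact_force: [5.4, -0.3, 5.4]
opening: 0.0432
finger_force: 7.1
```

Request:
drive_tool --dp '[[0,0,0],[0,0,0],[0,0,0],[0,0,0]]' --dr '[[0,0,0],[0,0,0],[0,0,0],[0,0,0]]' --jaw '[127,128,129,129]'

```text
time_s: 14.22
eef_pos: [0.4177, 0.1882, 0.0621]
tcp_rot: [-180.0, -0.1, -1.5]
contact_force: [6.4, -0.8, 6.0]
opening: 0.0426
finger_force: 8.9
```

Request:
drive_tool --dp '[[0,0,0],[0,0,0],[0,0,0],[0,0,0]]' --dr '[[0,0,0],[0,0,0],[0,0,0],[0,0,0]]' --jaw '[130,131,132,132]'

```text
time_s: 14.55
eef_pos: [0.418, 0.1883, 0.0622]
tcp_rot: [-180.0, -0.1, -1.5]
contact_force: [5.6, -0.5, 6.5]
opening: 0.0413
finger_force: 10.7
```

Request:
drive_tool --dp '[[0,0,0],[0,0,0],[0,0,0],[0,0,0]]' --dr '[[0,0,0],[0,0,0],[0,0,0],[0,0,0]]' --jaw '[133,134,135,135]'

```text
time_s: 14.88
eef_pos: [0.4182, 0.1884, 0.0623]
tcp_rot: [-179.9, -0.1, -1.5]
contact_force: [6.3, -0.8, 7.2]
opening: 0.0405
finger_force: 12.5
```

Request:
drive_tool --dp '[[0,0,0],[0,0,0],[0,0,0],[0,0,0]]' --dr '[[0,0,0],[0,0,0],[0,0,0],[0,0,0]]' --jaw '[136,137,138,138]'

```text
time_s: 15.22
eef_pos: [0.4185, 0.1884, 0.0625]
tcp_rot: [-179.9, -0.2, -1.5]
contact_force: [6.3, -0.8, 7.0]
opening: 0.0393
finger_force: 14.2
```

Request:
drive_tool --dp '[[0,0,0],[0,0,0],[0,0,0],[0,0,0]]' --dr '[[0,0,0],[0,0,0],[0,0,0],[0,0,0]]' --jaw '[139,140,141,141]'

```text
time_s: 15.55
eef_pos: [0.4187, 0.1885, 0.0626]
tcp_rot: [-179.9, -0.2, -1.5]
contact_force: [6.9, -0.5, 9.0]
opening: 0.0387
finger_force: 15.9
```

Request:
drive_tool --dp '[[0,0,0],[0,0,0],[0,0,0]]' --dr '[[0,0,0],[0,0,0],[0,0,0]]' --jaw '[142,143,143]'

```text
time_s: 15.8
eef_pos: [0.4189, 0.1886, 0.0627]
tcp_rot: [-179.9, -0.2, -1.5]
contact_force: [7.9, -1.2, 8.9]
opening: 0.0379
finger_force: 16.8
```

Request:
drive_tool --dp '[[0,0,0],[0,0,0],[0,0,0]]' --dr '[[0,0,0],[0,0,0],[0,0,0]]' --jaw '[144,145,145]'

```text
time_s: 16.05
eef_pos: [0.4191, 0.1887, 0.0627]
tcp_rot: [-179.9, -0.2, -1.5]
contact_force: [8.4, -1.2, 8.3]
opening: 0.0376
finger_force: 17.5
```

Request:
drive_tool --dp '[[0,0,0],[0,0,0],[0,0,0]]' --dr '[[0,0,0],[0,0,0],[0,0,0]]' --jaw '[146,147,147]'

```text
time_s: 16.3
eef_pos: [0.4193, 0.1887, 0.0628]
tcp_rot: [-179.9, -0.2, -1.5]
contact_force: [8.5, -1.3, 9.5]
opening: 0.0362
finger_force: 17.6
```

Levelling at about 17.5 N, which is the peak. I go on in small steps.

Request:
drive_tool --dp '[[0,0,0],[0,0,0],[0,0,0]]' --dr '[[0,0,0],[0,0,0],[0,0,0]]' --jaw '[148,149,149]'

```text
time_s: 16.55
eef_pos: [0.4195, 0.1887, 0.0629]
tcp_rot: [-179.9, -0.3, -1.5]
contact_force: [9.0, -0.9, 7.0]
opening: 0.0361
finger_force: 16.5
```

Request:
drive_tool --dp '[[0,0,0],[0,0,0],[0,0,0]]' --dr '[[0,0,0],[0,0,0],[0,0,0]]' --jaw '[150,151,151]'

```text
time_s: 16.8
eef_pos: [0.418, 0.1885, 0.0622]
tcp_rot: [-179.9, -0.1, -1.5]
contact_force: [5.3, 0.2, 2.9]
opening: 0.0351
finger_force: 4.6
```

The force fell from 16.5 to 4.6 N, spring only, so the glide has popped in. I open the jaws and retreat.

Request:
drive_tool --dp '[[0,0,0],[0,0,0],[0,0,0],[0,0,0],[0,0,0],[0,0,0],[0,0,0],[0,0,0],[0,0,0],[0,0,0],[0,0,0],[0,0,-0.01],[0,0,-0.03],[0,0,-0.03],[0,0,-0.03],[0.03,0,-0.03],[0.03,0,-0.03],[0.03,0,-0.01],[0.03,0,0],[0,0,0]]' --dr '[[0,0,0],[0,0,0],[0,0,0],[0,0,0],[0,0,0],[0,0,0],[0,0,0],[0,0,0],[0,0,0],[0,0,0],[0,0,0],[0,0,0],[0,0,0],[0,0,0],[0,0,0],[0,0,0],[0,0,0],[0,0,0],[0,0,0],[0,0,0]]' --jaw '[140,125,110,95,80,60,40,20,0,0,0,0,0,0,0,0,0,0,0,0]'

```text
time_s: 18.47
eef_pos: [0.5411, 0.1837, 0.2324]
tcp_rot: [-179.9, -0.3, -1.7]
contact_force: [-0.7, -1.7, -0.7]
opening: 0.0855
finger_force: 0.0
```

```bash
python3 - <<'E'
from h import *
a,c=snap('wrist','w10')
s=env.get_state();print(s['time_s'],s['eef_pos'],s['contact_force'],s['opening'])
o=a[0:300,180:380];cv2.imwrite('pics/w10c.png',cv2.resize(o,(400,600),interpolation=cv2.INTER_CUBIC)[:,:,::-1])
E
```

```text
18.5167 [0.53793205 0.18416193 0.23132165] [-0.60111118  1.1318156  -0.20576282] 0.08565785007476394
```

View pics/w10c.png

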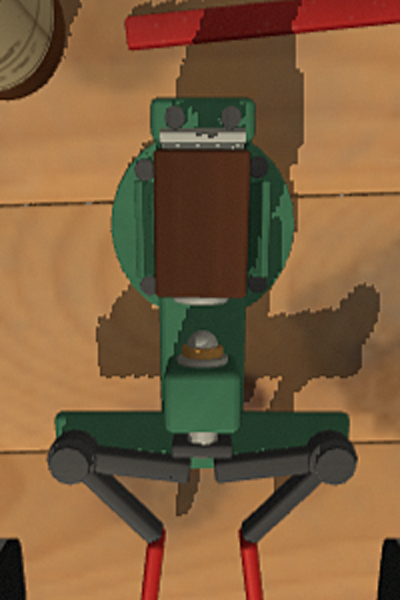

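The glide is now flush on the wood (row ~300), the foot lies against the anvil (row ~150), the ram is back and the handles are open. I hand the job in.

```bash
python3 -c "
from bench import env
print(env.sign_off())"
```

```text
the job is handed in; nothing more can be done
None
```

I pressed the glide home with the squeezer, with grip force dropping from a 17.6 N peak to 4.6 N as it gave. I stopped there, and the last picture shows the foot square in the cradle with the handles open; the job is handed in, but sign-off returned no verdict.

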